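# Set a scored circuit board over the breaking edge and clamp it

## Robot

A 6-joint arm with a two-finger parallel gripper is mounted at the origin on a cart in front of the work surface, level with it; the furniture and walls round the work are solid. World frame = base frame: x ahead of the robot, y to its left, z up, the work surface at z = 0. Lengths are in m, angles in rad, forces in N, time in s.
With the tool pointing down it reaches from about 0.225 to 0.875 m from the base axis. Payload 3.4 kg.
Tool frame: the origin (TCP) lies at the very end of the fingers, on their centre line; the grasp point (between the pads) lies 19 mm behind it; z points along the fingers, y is the line along which they close (so a half turn about z gives the same grasp; the last joint's range is limited). The gripper opens to 85 mm and grips with 20 to 120 N. Pads are 22 mm wide; open, the fingers measure 114 mm over their backs; the gripper's body (76 mm by 85 mm) begins 54 mm behind the grasp point. The pads swing forward as they close: fully open they stand 13 mm farther back than shut.
Start: joints at [1.174, 0.276, 1.505, -0, 1.361, -0.121], TCP at [0.157, 0.553, 0.231] pointing down, gripper open.
Joint ranges: [-2.89, 2.89], [-0.75, 2.08], [0.22, 2.7], [-1.18, 4.32], [0.11, 2.71], [-2.7, 2.7]. Speed limits (rad/s): [2.57, 2.57, 3.14, 3.14, 3.14, 3.14].

## Interface

Orientations are given as a unit quaternion [w, x, y, z].
In Python, from plant import bot gives the robot as it stands. The module is installed in compiled form; this text tells all that it offers.
- The arm moves only by the tool jog_arm, never from a script. Its argument "plan" is a list of rows, each an object of numbers: "x", "y", "z": the shift along the world's x, y, z in m; "roll": the turn about the world's z in rad. In form: [{"x": .., "y": .., "z": .., "roll": ..}, ...]. A call has 1 to 5 rows; each row is the pose to reach, as a shift and turn from the pose commanded when the call began; what a row does not reach only later rows make up. A row lasts 1/8 s, in which the tool goes at most 62.5 mm and 10.7 degrees, less where a joint would pass 70% of its speed; a pose out of reach is approached as far as the arm can. A call with a gripper value outside its range is refused whole. "grip" is the opening, from 0 (shut) to 1 (fully open), set as the call begins (left out, the last holds). The fingers move at their own pace and stop on an object; "force" is the grip in N (left out, the last holds). Time passes only in rows, so rows that repeat a pose let the fingers close. It gives the time, the measured TCP pose, the force, the opening and the grip force at its end, in the units of the state.
- bot.sense(): the state, without advancing time (a new reading comes with each control period).
- bot.snapshot(name): name is "side" or "top"; returns the picture (420x560x3 uint8, red, green, blue); there is no depth.
- bot.get_calibration(name): a dict with "mtx" (3x3 intrinsics, pixels), "R" (3x3) and "t" (3): a world point X has camera coordinates R X + t. Camera axes: x right, y down, z forward; pixel columns grow to the right and rows downward; lengths in m; the calibration is good to about 2 mm. A picture is of the moment at which its call begins. get_calibration takes no time and is no camera call.
- bot.hand_in(): hands the job in; it is judged then, once.
The state is a dict: "clock": time; "qpos": joint angles; "joint_velocities": joint speeds; "effort": joint torques, N m; "ee_pos": TCP position; "orientation": TCP orientation; "force": force on the tool from outside, world axes, zero at the start; "moment": the same for the moment, N m; "finger_gap": opening from 0.0 (shut) to 1.0 (fully open); "grasp_force": force on a finger pad.
Only numpy, scipy, OpenCV 4.12 (cv2) and the standard library are available. Lean on these libraries where they do the work, as an engineer would, in place of code of your own. Each camera call takes 0.05 s, during which the arm holds its last target. There are 200 camera calls.

## Task

Get the circuit board on the breaking jig ready for snapping off its waste strip: with the fingertips, push it flat against the jig's fence and along it until the pale score line lies right over the breaking edge, so that just the strip hangs out. Then press the jig's red-handled clamp firmly down so that it grips the board, and move clear. Only push and press: the board is never picked up off the jig, and the things lying round about stay where they are.

Things in the scene. Friction and masses are not known exactly. Their poses are not given: they have to be found in the camera images.
- jig: fixed breaking jig: block 100 (x) x 185 (y) x 40 mm high with a flat metal top. Origin on the table under its middle in x, 80 mm inside the +y end. The top edge of its +y end (y = +80 mm) is the straight breaking edge. A fence bar, 12 mm wide and 9 mm high, stands on the top along the +x side, its face at x = +37.5 mm looking to -x. The clamp's bracket stands behind the fence, 75 mm high
- break_edge (a point): point on the breaking edge, on the block's top (40 mm above the table), 32 mm from the fence face: the middle of the score line belongs here. Axes as the jig's: y points outward over the edge, x to the fence
- board: green circuit board lying on the jig's top, 64 (x) x 110 (y) x 2 mm, 85 to 170 g, slides freely. Origin: centre of its underside; centre of mass at x = -3, y = -10 mm. The side at x = +32 mm goes against the fence; the waste strip (y = +35 to +55 mm) goes out over the breaking edge. Its edges are too thin to push; push its tall parts. The clamp's pad lands on a bare spot at x = 0, y = +13 mm
- score_line (a point): middle of the pale score line across the board's top, at x = 0, y = +35 mm of the board; the line runs along the board's x
- terminal_face (a point): middle of the outer face of the green screw-terminal row: 50 mm long (y), centred at y = -10 mm of the board, 10 mm deep, 12 mm high above the board, its face flush with the board's edge at x = -32 mm (opposite the fence). Point 6 mm above the board's top. Axes as the board's
- connector_face (a point): middle of the outer face of the black boxed connector: 40 mm wide (x), 14 mm deep, 15 mm high above the board, its face flush with the board's rear edge at y = -55 mm (opposite the strip). The face looks to the board's -y. Point 7.5 mm above the board's top. Axes as the board's
- clamp: hold-down clamp's arm. Origin on its pivot; the arm lies along its own -x, level when its pad just meets the board, raised 0.8 to 1.05 rad at the start. Pivot along the jig's y at x = +60, y = +58 mm, 68 mm above the table. Stiff hinge that stays where it is left: about 2 N on the grip moves it; with the pad on the board, 5 to 15 N on the grip makes it hold, and it keeps holding when let go
- clamp_grip (a point): top of the middle of the clamp's red round grip (15 mm thick, 52 mm long, 80 to 132 mm from the pivot); the point lies 109 mm from the pivot. When the arm is level it is about 75.5 mm above the table
- clamp_pad (a point): underside of the black rubber pad under the clamp arm, 16 mm across, 54.5 mm from the pivot; it lands on the board 22 mm inside the breaking edge, on the board's middle line
- offcut: strip broken off an earlier board, 64 x 20 x 2 mm, flat on the table; leave it alone. Origin at the centre of its underside
- screwdriver: screwdriver with red handle, 203 mm long, on the table in front of the jig; leave it alone
- marker_black: black marker pen, about 130 mm long, on the table; leave it alone
- stepper_1: black stepper motor with pinion and leads, 95 x 59 x 32 mm, on the table; leave it alone

How it is judged:
On the way:
1. the board lies flat against the fence with its score line over the breaking edge while the clamp is still up (y of score_line in the frame of break_edge between -0.004 and 0.004 m and x of board in the frame of jig above 0.0025 m and angle between the x axis of board and the x axis of jig, either way round below 0.05 rad and z of clamp_grip in the frame of jig above 0.11 m), for 0.2 s.
At the end, for the whole second after the job is handed in: the board is at rest flat against the fence (within 3 mm and 0.05 rad), its score line within 4 mm of the breaking edge, and the clamp is down with its pad pressing on the board (more than 0.5 N) (y of score_line in the frame of break_edge between -0.004 and 0.004 m and x of board in the frame of jig above 0.0025 m and angle between the x axis of board and the x axis of jig, either way round below 0.05 rad and z of clamp_grip in the frame of jig below 0.079 m and contact force between clamp and board above 0.5 N and linear speed of board below 0.01 m/s); the robot touches nothing.
It fails at once if the board is picked up, tipped or knocked off the jig (z of board in the frame of jig above 0.048 m or z of board in the frame of jig below 0.034 m or angle between board's own z axis and vertical above 0.12 rad).
It fails at once if the broken-off strip is disturbed (distance of offcut from where it was at the start of the episode above 0.02 m).
It fails at once if the screwdriver is disturbed (distance of screwdriver from where it was at the start of the episode above 0.02 m).
It fails at once if the black marker is disturbed (distance of marker_black from where it was at the start of the episode above 0.02 m).
It fails at once if the stepper motor is disturbed (distance of stepper_1 from where it was at the start of the episode above 0.02 m).
It also fails if it takes over 67 s, if anything falls off the work surface, if the arm or the gripper's body presses on something with over 40 N, if the wrist force passes 120 N, or if a joint passes its speed limit or range.

## Working session

There is one attempt and no reset: what is moved stays moved. The work goes in short steps, Python scripts to look and compute and a tool call to move; the robot and the scene stay as the last step left them, time stands still between calls to the robot, and variables do not carry over. Pictures are saved under pics/ and viewed, at most 10 in all, crops included, and the job is handed in when it is done.

Besides the shell and the picture viewer there is one more tool, called after "Call:" as name([rows], argument=value, ...), one row to a line, values as JSON. jog_arm: Moves the arm, as the interface text tells. Its arguments: {"type":"object","properties":{"plan":{"type":"array","items":{"type":"object","properties":{"x":{"type":"number"},"y":{"type":"number"},"z":{"type":"number"},"roll":{"type":"number"}}}},"grip":{"type":"number"},"force":{"type":"number"}},"required":["plan"]}

```bash
mkdir -p pics; cat > h.py <<'E'
import numpy as np, cv2
from plant import bot
def cal(n):
    c=bot.get_calibration(n); return np.array(c["mtx"]),np.array(c["R"]),np.array(c["t"]).ravel()
def snap(n,f):
    im=np.array(bot.snapshot(n)); cv2.imwrite('pics/'+f,im[:,:,::-1]); return im
def ray(n,px,z):
    K,R,t=cal(n); px=np.atleast_2d(np.array(px,float))
    d=(np.linalg.inv(K)@np.c_[px,np.ones(len(px))].T).T@R; c=-R.T@t
    return c+d*((z-c[2])/d[:,2])[:,None]
def proj(n,X):
    K,R,t=cal(n); p=(np.atleast_2d(X)@R.T+t)@K.T; return p[:,:2]/p[:,2:]
E
python3 - <<'E'
from h import *
for n in('side','top'):
    im=snap(n,n+'0.png'); K,R,t=cal(n); print(n,-R.T@t,R[2],K[0,0])
print(bot.sense())
E
```

```text
side [0.54346215 0.76575801 0.75491622] [-0.01800632 -0.77045354 -0.6372418 ] 456.50930675308007
top [ 0.2770034  -0.08353139  1.1835459 ] [ 0.18879769  0.01371593 -0.98192021] 537.3471174335698
{'clock': 0.1, 'qpos': array([ 1.17399498e+00,  2.76550386e-01,  1.50602770e+00,  1.84924329e-05,
        1.36071096e+00, -1.20975864e-01]), 'joint_velocities': array([-0.00076867, -0.00053407, -0.00318426, -0.00050801, -0.00125619,
       -0.00183105]), 'effort': array([ 1.10129160e-03, -4.17696834e+01, -2.46403456e+01, -8.87337478e-05,
        5.76417850e-03,  1.94057651e-05]), 'ee_pos': array([0.15639387, 0.5528213 , 0.23050716]), 'orientation': array([-2.25882604e-04,  1.37477842e-01,  9.90504479e-01, -8.17611771e-04]), 'force': array([-0.34544775,  0.38495208, -0.25645206]), 'moment': array([ 0.00265526, -0.01415042, -0.02086703]), 'grasp_force': 0.0, 'finger_gap': 1.001858516401157}
```

View pics/top0.png

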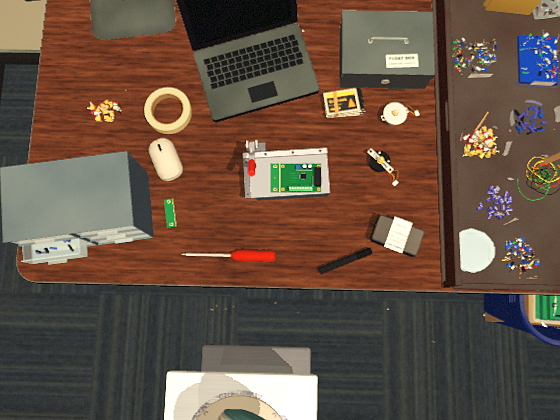

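View pics/side0.png

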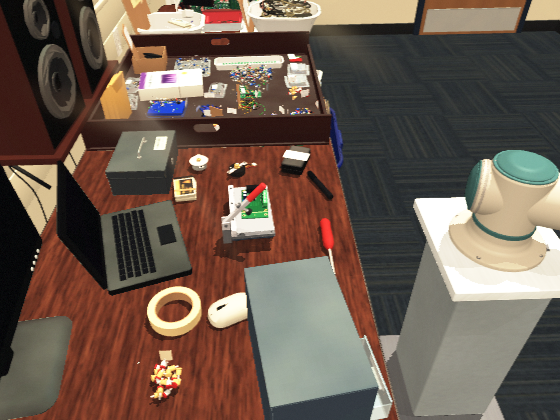

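The top view shows the jig at about (243–330, 148–198), with the fence on the far side and the breaking edge to the left. The board is on it, with its black connector at (318,175), and the red grip is up at about (252,165). The side view shows the same with the clamp raised. I'll zoom in on both.

```bash
python3 - <<'E'
import cv2,numpy as np
a=cv2.imread('pics/top0.png')[130:210,225:345]; b=cv2.imread('pics/side0.png')[170:255,210:290]
a=cv2.resize(a,None,fx=6,fy=6,interpolation=cv2.INTER_CUBIC)
cv2.imwrite('pics/ta.png',a)
cv2.imwrite('pics/sb.png',cv2.resize(b,None,fx=7,fy=7,interpolation=cv2.INTER_CUBIC))
E
```

```text
(no output)
```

View pics/ta.png

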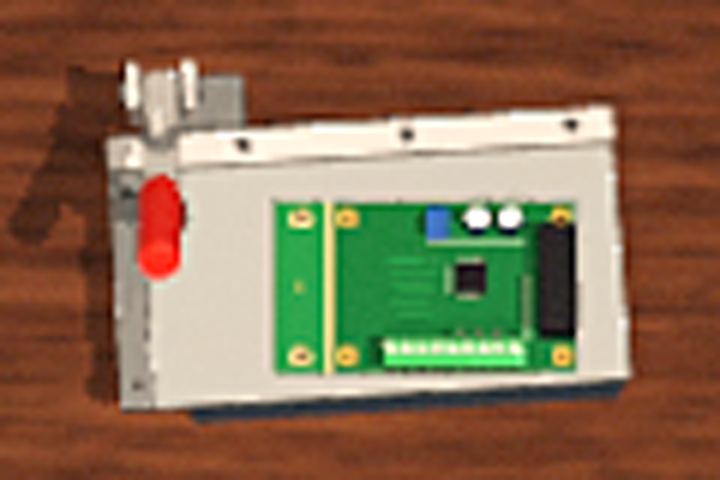

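View pics/sb.png

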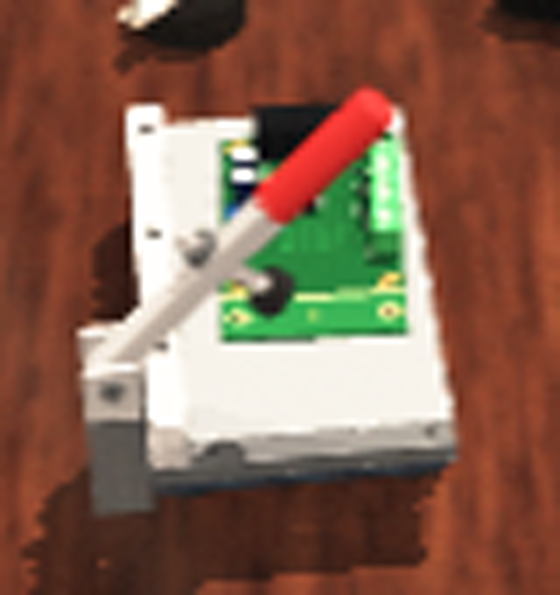

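The crops show the board clear of the fence and about 40 mm back from the edge. The score line is at crop column 328 and the fence face runs from about (180,165) to (612,143). There is also a grey band at the left end, so I'll compute which border is the breaking edge.

```bash
cat >> h.py <<'E'
def tc(p): return (np.array(p,float)+.5)/6-.5+[225,130]
def sc(p): return (np.array(p,float)+.5)/7-.5+[210,170]
E
python3 - <<'E'
from h import *
np.set_printoptions(precision=4,suppress=True)
T=dict(outerNear=(122,408),outerFar=(112,170),innerNear=(155,406),innerFar=(150,168),rearNear=(630,378),rearFaceFar=(613,143),fenceL=(180,165),
 scoreFar=(328,203),scoreNear=(328,372),bLfar=(275,202),bLnear=(275,374),bRnear=(577,373),bRfar=(577,203))
for k,p in T.items(): print('T',k,ray('top',tc(p),.042 if k[0] in 'sb' else .04)[0])
S=dict(outerL=(152,468),outerR=(455,460),innerL=(185,435),innerR=(450,425),fenceface0=(165,345),fenceface1=(160,120),rearR=(400,110),scoreL=(222,298),scoreR=(405,290),bL=(222,340),bR=(407,332))
for k,p in S.items(): print('S',k,ray('side',sc(p),.042 if k[0] in 'sb' else .04)[0])
# offset check with offcut, screwdriver etc
print('grip top', [ray('top',tc(p),z)[0] for p,z in (((162,190),.13),((160,262),.13))])
E
```

```text
T outerNear [0.5214 0.0025 0.04  ]
T outerFar [0.6109 0.0093 0.04  ]
T innerNear [ 0.5224 -0.0094  0.04  ]
T innerFar [ 0.6119 -0.0046  0.04  ]
T rearNear [ 0.5365 -0.1816  0.04  ]
T rearFaceFar [ 0.625  -0.1749  0.04  ]
T fenceL [ 0.6133 -0.0157  0.04  ]
T scoreFar [ 0.5994 -0.0705  0.042 ]
T scoreNear [ 0.5359 -0.072   0.042 ]
T bLfar [ 0.5994 -0.0511  0.042 ]
T bLnear [ 0.5348 -0.0527  0.042 ]
T bRnear [ 0.5375 -0.1622  0.042 ]
T bRfar [ 0.6013 -0.1617  0.042 ]
S outerL [0.6209 0.0111 0.04  ]
S outerR [0.5227 0.0113 0.04  ]
S innerL [ 0.6107 -0.0042  0.04  ]
S innerR [ 0.5237 -0.0054  0.04  ]
S fenceface0 [ 0.6189 -0.0491  0.04  ]
S fenceface1 [ 0.6252 -0.175   0.04  ]
S rearR [ 0.5366 -0.1773  0.04  ]
S scoreL [ 0.5999 -0.0705  0.042 ]
S scoreR [ 0.537  -0.0721  0.042 ]
S bL [ 0.5995 -0.0486  0.042 ]
S bR [ 0.5368 -0.0501  0.042 ]
grip top [array([ 0.5779, -0.0152,  0.13  ]), array([ 0.5528, -0.0153,  0.13  ])]
```

The outer border is 185 mm from the rear end and 21–22 mm from the clamp line, so it is the breaking edge. The jig's yaw is about +0.078 and the board's about +0.02. The board needs about +18 mm toward the fence and +77 mm along it. I'm moving in along an arc on the robot's side, clear of the cabinet.

Call:
jog_arm([
  {"x":0.02,"y":-0.05,"z":0.01,"roll":-0.17},
  {"x":0.04,"y":-0.1,"z":0.02,"roll":-0.34},
  {"x":0.06,"y":-0.15,"z":0.03,"roll":-0.51},
  {"x":0.08,"y":-0.2,"z":0.04,"roll":-0.68},
  {"x":0.1,"y":-0.25,"z":0.05,"roll":-0.85},
], grip=0)

```text
clock: 0.72
ee_pos: [0.2568, 0.3015, 0.2814]
orientation: [0.0, 0.536, 0.844, -0.0]
force: [1.6, 0.5, 0.5]
finger_gap: 0.001
grasp_force: 0.0
```

Call:
jog_arm([
  {"x":0.01,"y":-0.06,"z":0,"roll":-0.12},
  {"x":0.02,"y":-0.12,"z":0,"roll":-0.24},
  {"x":0.03,"y":-0.18,"z":0,"roll":-0.367},
  {"x":0.04,"y":-0.24,"z":0,"roll":-0.367},
  {"x":0.06,"y":-0.3,"z":0,"roll":-0.367},
])

```text
clock: 1.35
ee_pos: [0.3157, 0.0024, 0.2814]
orientation: [0.0, 0.679, 0.734, 0.001]
force: [1.0, 0.8, -0.4]
finger_gap: -0.0
grasp_force: 0.0
```

Call:
jog_arm([
  {"x":0.037,"y":-0.024,"z":-0.03},
  {"x":0.074,"y":-0.048,"z":-0.06},
  {"x":0.111,"y":-0.072,"z":-0.09},
  {"x":0.148,"y":-0.096,"z":-0.13},
  {"x":0.183,"y":-0.12,"z":-0.18},
])

```text
validation failed for argument at $.pl...
```

Call:
jog_arm([
  {"z":-0.03},
  {"z":-0.053},
  {"z":-0.053},
])

```text
validation failed for argument at $.pl...
```

```bash
python3 - <<'E'
from h import *
im=snap('top','t1.png')
cv2.imwrite('pics/t1c.png',cv2.resize(im[130:210,225:345,::-1],None,fx=6,fy=6,interpolation=cv2.INTER_CUBIC))
s=bot.sense();print(s['clock'],s['ee_pos'],s['force'])
E
```

```text
1.4 [ 0.31887741 -0.00699827  0.28150978] [ 1.90592811 -5.27647351  1.06130954]
```

View pics/t1c.png

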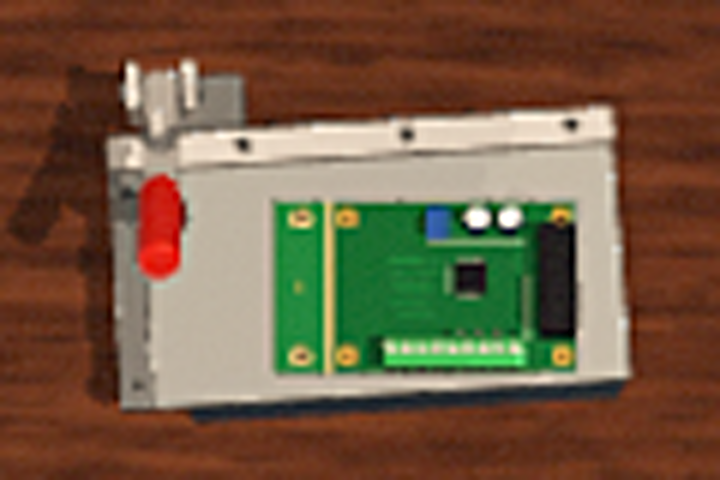

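The picture shows an unchanged scene, because the two moves were refused: every row needs all four values.

Call:
jog_arm([
  {"x":0.037,"y":-0.024,"z":-0.03,"roll":0},
  {"x":0.074,"y":-0.048,"z":-0.06,"roll":0},
  {"x":0.111,"y":-0.072,"z":-0.09,"roll":0},
  {"x":0.148,"y":-0.096,"z":-0.13,"roll":0},
  {"x":0.183,"y":-0.12,"z":-0.18,"roll":0},
])

```text
clock: 2.02
ee_pos: [0.4996, -0.1157, 0.1026]
orientation: [0.001, 0.679, 0.734, 0.0]
force: [0.4, 0.4, 1.2]
finger_gap: -0.004
grasp_force: 0.0
```

Call:
jog_arm([
  {"x":0,"y":0,"z":-0.03,"roll":0},
  {"x":0,"y":0,"z":-0.053,"roll":0},
  {"x":0,"y":0,"z":-0.053,"roll":0},
  {"x":0,"y":0,"z":-0.053,"roll":0},
])

```text
clock: 2.52
ee_pos: [0.4983, -0.1148, 0.0513]
orientation: [0.001, 0.679, 0.734, 0.0]
force: [0.0, 0.7, 0.4]
finger_gap: 0.0
grasp_force: 0.0
```

Call:
jog_arm([
  {"x":0.005,"y":0,"z":-0.004,"roll":0},
  {"x":0.01,"y":0,"z":-0.004,"roll":0},
  {"x":0.015,"y":0.001,"z":-0.004,"roll":0},
  {"x":0.02,"y":0.001,"z":-0.004,"roll":0},
  {"x":0.025,"y":0.001,"z":-0.004,"roll":0},
])

```text
clock: 3.15
ee_pos: [0.5232, -0.1139, 0.0467]
orientation: [0.0, 0.679, 0.734, 0.0]
force: [0.5, -0.6, -0.7]
finger_gap: -0.0
grasp_force: 0.0
```

Call:
jog_arm([
  {"x":0.003,"y":0,"z":0,"roll":0},
  {"x":0.006,"y":0,"z":0,"roll":0},
  {"x":0.009,"y":0,"z":0,"roll":0},
  {"x":0.012,"y":0.001,"z":0,"roll":0},
  {"x":0.015,"y":0.001,"z":0,"roll":0},
])

```text
clock: 3.78
ee_pos: [0.5379, -0.1128, 0.0467]
orientation: [0.0, 0.679, 0.734, 0.0]
force: [-0.5, 0.4, -0.8]
finger_gap: 0.0
grasp_force: 0.3
```

Call:
jog_arm([
  {"x":0.002,"y":0,"z":0,"roll":0},
  {"x":0.004,"y":0,"z":0,"roll":0},
  {"x":0.004,"y":0,"z":0,"roll":0},
])

```text
clock: 4.15
ee_pos: [0.542, -0.1129, 0.0467]
orientation: [0.0, 0.679, 0.734, 0.0]
force: [-0.3, 0.2, -0.6]
finger_gap: -0.001
grasp_force: 0.0
```

Call:
jog_arm([
  {"x":0.001,"y":0,"z":0,"roll":0},
  {"x":0.002,"y":0,"z":0,"roll":0},
  {"x":0.003,"y":0,"z":0,"roll":0},
])

```text
clock: 4.53
ee_pos: [0.5436, -0.1132, 0.0465]
orientation: [-0.001, 0.679, 0.734, -0.001]
force: [-4.9, -3.0, 1.6]
finger_gap: 0.001
grasp_force: 2.5
```

```bash
python3 - <<'E'
from h import *
im=snap('top','t2.png'); im2=snap('side','s2.png')
a=cv2.resize(im[130:210,225:345,::-1],None,fx=6,fy=6,interpolation=cv2.INTER_CUBIC)
cv2.imwrite('pics/t2c.png',a)
s=bot.sense();print(s['clock'],s['ee_pos'],s['force'])
E
```

```text
4.625 [ 0.54364006 -0.11319604  0.04654231] [-3.14359495 -2.31906431  1.03277206]
```

View pics/t2c.png

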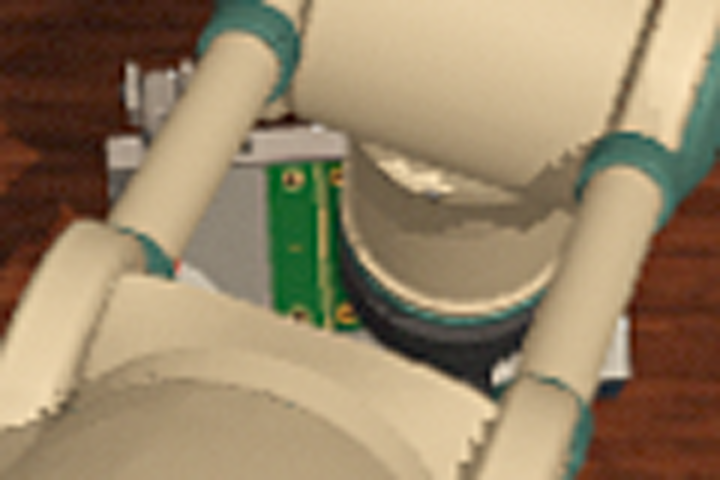

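The top view shows the board now close to the fence with its score line at crop column 322. It is seated, since the force rose as it met the fence. Next I go behind the connector.

Call:
jog_arm([
  {"x":-0.02,"y":0,"z":0,"roll":0},
  {"x":-0.03,"y":-0.02,"z":0.04,"roll":0},
  {"x":-0.02,"y":-0.06,"z":0.06,"roll":0},
  {"x":0.02,"y":-0.082,"z":0.06,"roll":0},
  {"x":0.046,"y":-0.082,"z":0.06,"roll":0},
])

```text
clock: 5.25
ee_pos: [0.594, -0.1971, 0.1077]
orientation: [0.003, 0.68, 0.733, 0.001]
force: [-0.5, 0.1, 0.1]
finger_gap: -0.001
grasp_force: 0.0
```

Call:
jog_arm([
  {"x":0,"y":0,"z":-0.03,"roll":0},
  {"x":0,"y":0,"z":-0.05,"roll":0},
  {"x":0,"y":0,"z":-0.059,"roll":0},
  {"x":0,"y":0,"z":-0.059,"roll":0},
])

```text
clock: 5.75
ee_pos: [0.591, -0.1947, 0.0474]
orientation: [-0.0, 0.679, 0.734, 0.0]
force: [-1.0, 0.9, 0.4]
finger_gap: -0.001
grasp_force: 0.0
```

```bash
python3 - <<'E'
from h import *
im=snap('side','s3.png')
cv2.imwrite('pics/s3c.png',cv2.resize(im[160:255,200:300,::-1],None,fx=6,fy=6,interpolation=cv2.INTER_CUBIC))
s=bot.sense();print(s['clock'],s['ee_pos'],s['force'])
E
```

```text
5.8 [ 0.59140083 -0.19496233  0.0481064 ] [ 0.48264464 -0.17549709  0.32117111]
```

View pics/s3c.png

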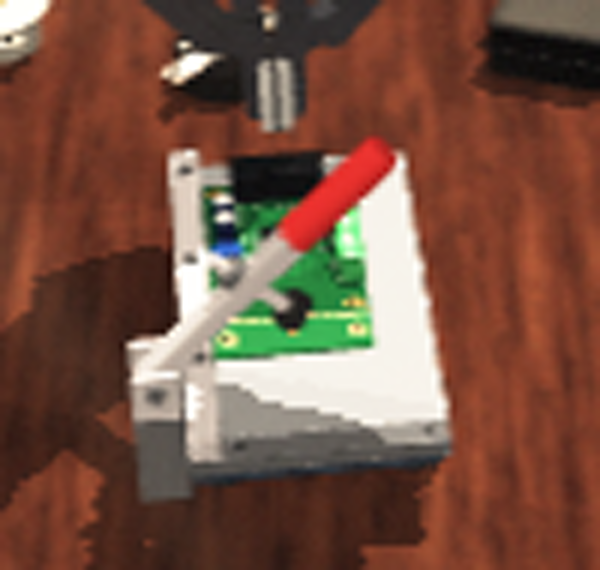

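The side view shows the board against the fence, the score line from (222,318) to (370,312), and the fingers at column 276, in line with the connector.

```bash
python3 - <<'E'
from h import *
f=lambda p:(np.array(p,float)+.5)/6-.5+[200,160]
for k,p,z in (('sL',(213,318),.042),('sR',(370,312),.042),('bL',(213,358),.042),('bR',(372,347),.042),('connTopL',(233,160),.057),('connTopR',(322,158),.057),('inner?L',(215,437),.04),('outR',(448,448),.04),('outL',(190,462),.04)): print(k,ray('side',f(p),z)[0].round(4))
E
```

```text
sL [ 0.6148 -0.0695  0.042 ]
sR [ 0.5519 -0.0706  0.042 ]
bL [ 0.614  -0.0453  0.042 ]
bR [ 0.5514 -0.0492  0.042 ]
connTopL [ 0.6082 -0.1539  0.057 ]
connTopR [ 0.5708 -0.1537  0.057 ]
inner?L [ 0.612  -0.0019  0.04  ]
outR [0.5233 0.0079 0.04  ]
outL [0.621  0.0116 0.04  ]
```

Call:
jog_arm([
  {"x":-0.001,"y":0.015,"z":-0.001,"roll":0},
  {"x":-0.002,"y":0.022,"z":-0.001,"roll":0},
  {"x":-0.002,"y":0.028,"z":-0.001,"roll":0},
  {"x":-0.003,"y":0.034,"z":-0.001,"roll":0},
  {"x":-0.003,"y":0.04,"z":-0.001,"roll":0},
])

```text
clock: 6.42
ee_pos: [0.5878, -0.1555, 0.0472]
orientation: [0.001, 0.679, 0.734, -0.001]
force: [-2.9, -5.9, 3.2]
finger_gap: 0.005
grasp_force: 2.5
```

Call:
jog_arm([
  {"x":0,"y":0.006,"z":0,"roll":0},
  {"x":-0.001,"y":0.012,"z":0,"roll":0},
  {"x":-0.001,"y":0.018,"z":0,"roll":0},
  {"x":-0.002,"y":0.024,"z":0,"roll":0},
  {"x":-0.002,"y":0.03,"z":0,"roll":0},
])

```text
clock: 7.05
ee_pos: [0.5856, -0.1241, 0.0465]
orientation: [-0.0, 0.679, 0.734, 0.0]
force: [-1.4, -2.1, 2.4]
finger_gap: 0.003
grasp_force: 1.6
```

Call:
jog_arm([
  {"x":0,"y":0.005,"z":0,"roll":0},
  {"x":-0.001,"y":0.01,"z":0,"roll":0},
  {"x":-0.001,"y":0.015,"z":0,"roll":0},
  {"x":-0.001,"y":0.015,"z":0,"roll":0},
])

```text
clock: 7.55
ee_pos: [0.5846, -0.1088, 0.0465]
orientation: [-0.001, 0.679, 0.734, 0.0]
force: [1.3, -0.5, -0.3]
finger_gap: 0.002
grasp_force: 0.0
```

```bash
python3 - <<'E'
from h import *
im=snap('side','s4.png');im2=snap('top','t4.png')
a=cv2.resize(im[160:255,200:300,::-1],None,fx=6,fy=6,interpolation=cv2.INTER_CUBIC)
cv2.imwrite('pics/s4c.png',a)
s=bot.sense();print(s['clock'],s['ee_pos'],s['force'])
E
```

```text
7.65 [ 0.58481498 -0.10902005  0.04640346] [ 0.63625047 -0.4983676  -0.42397595]
```

View pics/s4c.png

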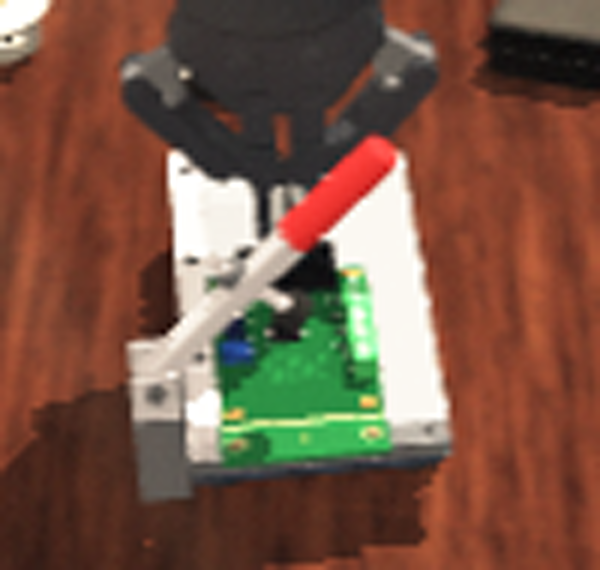

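The side view shows the board still along the fence, the score line from (222,426) to (388,415), and the strip's front edge just at the breaking edge. I'll compute the remaining distance, with a colour fit of the line.

```bash
cat > m.py <<'E'
from h import *
def meas(im):
    # green board mask -> score & front edges per column band; right side edge
    r=im[160:255,200:300].astype(int); R,G,B=r[...,0],r[...,1],r[...,2]
    g=((G>R+25)&(G>B+15)).astype(np.uint8)
    g=cv2.morphologyEx(g,cv2.MORPH_OPEN,np.ones((2,2),np.uint8))
    rows=[];fr=[]
    for c in range(39,64):
        col=np.where(g[:,c])[0]
        if len(col)<5: continue
        b=col.max(); fr.append((c+200,b+.5+160))
        seg=(R-0.5*G)[b-13:b-2,c].astype(float); w=np.clip(seg-np.median(seg)-8,0,None)
        if w.sum()>10: rows.append((c+200,(w*np.arange(b-13,b-2)).sum()/w.sum()+160))
    out={}
    for n,p in(('score',rows),('front',fr)):
        X=ray('side',p,.042); q=np.polyfit(X[:,0],X[:,1],1); res=X[:,1]-np.polyval(q,X[:,0]); k=abs(res)<.0025
        q=np.polyfit(X[k,0],X[k,1],1); out[n]=(q[0],np.polyval(q,.58),len(X),k.sum(),X[:,0].min(),X[:,0].max())
    return out
E
python3 - <<'E'
from m import *
for f in('s3','s4'):
    im=cv2.imread(f'pics/{f}.png')[:,:,::-1]
    for k,v in meas(im).items(): print(f,k,np.round(v,4))
f=lambda p:(np.array(p,float)+.5)/6-.5+[200,160]
print(ray('side',[f((222,426)),f((388,414))],.042).round(4), ray('side',[f((396,455)),f((448,447)),f((200,470)),f((420,424))],.04).round(4))
E
```

```text
s3 score [-0.3294 -0.0748 22.      5.      0.5523  0.6034]
s3 front [ 0.0968 -0.042  22.     22.      0.5528  0.6023]
s4 score [ 1.036e-01 -7.600e-03  2.500e+01  2.100e+01  5.485e-01  6.038e-01]
s4 front [9.940e-02 1.890e-02 2.500e+01 2.500e+01 5.490e-01 6.031e-01]
[[ 0.6093 -0.0058  0.042 ]
 [ 0.5457 -0.0099  0.042 ]] [[ 0.5431  0.0109  0.04  ]
 [ 0.5233  0.0073  0.04  ]
 [ 0.617   0.0161  0.04  ]
 [ 0.5336 -0.0059  0.04  ]]
```

```bash
python3 - <<'E'
from h import *
im=cv2.imread('pics/top0.png').astype(float); s=im[...,2]-im[...,0]  # red-blue: wood high, grey ~0
L=[];R=[];I=[]
for r in range(166,197,2):
    a=s[r]; g=im[r,:,1]
    def cross(a,c0,c1,th):
        for c in range(c0,c1):
            if (a[c]-th)*(a[c+1]-th)<=0: return c+(th-a[c])/(a[c+1]-a[c]+1e-9)
    l=cross(a,236,252,25); rr=cross(a,325,336,25)
    if l:L.append((l,r))
    if rr:R.append((rr,r))
for n,P in(('L',L),('R',R)):
    X=ray('top',P,.04); q=np.polyfit(X[:,0],X[:,1],1); k=abs(X[:,1]-np.polyval(q,X[:,0]))<.0015; q=np.polyfit(X[k,0],X[k,1],1)
    print(n,len(X),k.sum(),q.round(4),'y@.58',np.polyval(q,.58).round(4),(X[:,:2].round(4)[::3]).tolist())
for r in (186,190,196): print(r, im[r,238:256].astype(int).tolist())
# side: profile downward near right part of edge, clean cols
im=cv2.imread('pics/side0.png').astype(int)
for c in (250,262,270): print(c,[ (r,im[r,c].tolist(),ray('side',(c,r),.04)[0][:2].round(4).tolist()) for r in range(229,242)])
E
```

```text
L 16 15 [ 0.0869 -0.0434] y@.58 0.0069 [[0.5924, 0.0079], [0.5788, 0.0072], [0.5652, 0.0061], [0.5518, 0.0012], [0.5383, 0.0018], [0.5249, 0.0027]]
R 2 2 [ 0.0955 -0.2296] y@.58 -0.1743 [[0.5556, -0.1766]]
186 [[29, 56, 113], [26, 49, 96], [30, 46, 82], [28, 44, 86], [27, 42, 86], [16, 34, 81], [98, 112, 133], [142, 157, 167], [143, 158, 168], [144, 158, 169], [141, 155, 169], [120, 132, 141], [190, 208, 219], [198, 216, 226], [194, 210, 221], [192, 211, 222], [191, 210, 221], [192, 211, 223]]
190 [[40, 62, 124], [39, 66, 130], [33, 51, 98], [27, 41, 78], [26, 41, 77], [18, 37, 78], [54, 72, 98], [134, 148, 161], [146, 158, 169], [143, 158, 167], [144, 155, 167], [141, 155, 167], [210, 228, 235], [206, 223, 232], [192, 211, 223], [194, 211, 223], [192, 210, 222], [194, 211, 224]]
196 [[47, 76, 147], [47, 79, 149], [31, 57, 113], [37, 57, 106], [27, 44, 94], [30, 49, 102], [13, 31, 86], [140, 151, 159], [152, 165, 174], [145, 161, 169], [148, 161, 172], [147, 161, 171], [149, 164, 175], [192, 210, 220], [199, 217, 227], [196, 215, 225], [198, 215, 226], [200, 216, 227]]
250 [(229, [23
[... 879 characters left out ...]
, [0.5513, 0.0158]), (238, [27, 33, 56], [0.5513, 0.019]), (239, [28, 37, 74], [0.5514, 0.0223]), (240, [27, 38, 75], [0.5514, 0.0255]), (241, [25, 35, 67], [0.5514, 0.0287])]
270 [(229, [236, 244, 248], [0.5325, -0.0101]), (230, [186, 196, 205], [0.5326, -0.0068]), (231, [138, 149, 157], [0.5327, -0.0034]), (232, [158, 170, 179], [0.5328, -0.0]), (233, [174, 188, 195], [0.5328, 0.0033]), (234, [78, 84, 89], [0.5329, 0.0066]), (235, [80, 84, 88], [0.533, 0.01]), (236, [63, 56, 54], [0.5331, 0.0132]), (237, [40, 38, 37], [0.5332, 0.0165]), (238, [29, 39, 74], [0.5333, 0.0198]), (239, [30, 44, 85], [0.5334, 0.023]), (240, [29, 42, 82], [0.5334, 0.0263]), (241, [41, 59, 122], [0.5335, 0.0295])]
```

The edge at x=0.58 is at y = 0.0069 in the top view and 0.0086 in the side view. The score line is at −0.0077, so about 15.5 mm remain. I'll push that slowly, then retreat to look.

Call:
jog_arm([
  {"x":0,"y":0.004,"z":0,"roll":0},
  {"x":-0.001,"y":0.008,"z":0,"roll":0},
  {"x":-0.001,"y":0.011,"z":0,"roll":0},
  {"x":-0.001,"y":0.013,"z":0,"roll":0},
  {"x":-0.001,"y":0.014,"z":0,"roll":0},
])

```text
clock: 8.28
ee_pos: [0.5838, -0.0957, 0.0467]
orientation: [0.0, 0.679, 0.734, 0.0]
force: [0.2, -0.5, -0.9]
finger_gap: 0.001
grasp_force: 0.2
```

Call:
jog_arm([
  {"x":0,"y":0.001,"z":0,"roll":0},
  {"x":0,"y":0.001,"z":0,"roll":0},
])

```text
clock: 8.52
ee_pos: [0.5837, -0.0948, 0.0467]
orientation: [-0.0, 0.679, 0.734, 0.0]
force: [-0.1, 0.4, -0.2]
finger_gap: 0.001
grasp_force: 0.0
```

Call:
jog_arm([
  {"x":0.001,"y":-0.02,"z":0,"roll":0},
  {"x":0.001,"y":-0.03,"z":0.04,"roll":0},
  {"x":-0.04,"y":-0.06,"z":0.06,"roll":0},
  {"x":-0.1,"y":-0.07,"z":0.06,"roll":0},
  {"x":-0.16,"y":-0.08,"z":0.06,"roll":0},
])

```text
clock: 9.15
ee_pos: [0.4224, -0.1767, 0.1071]
orientation: [0.001, 0.679, 0.734, -0.0]
force: [-0.7, -0.5, 0.2]
finger_gap: 0.003
grasp_force: 0.0
```

```bash
python3 - <<'E'
from m import *
im=snap('side','s5.png');t=snap('top','t5.png')
for k,v in meas(im).items(): print(k,np.round(v,4))
a=cv2.resize(im[175:245,220:290,::-1],None,fx=8,fy=8,interpolation=cv2.INTER_CUBIC)[:560,:400]
b=cv2.resize(t[140:205,230:296,::-1],None,fx=6,fy=6,interpolation=cv2.INTER_CUBIC)
c=np.zeros((560,400+b.shape[1],3),np.uint8); c[:,:400]=a; c[:b.shape[0],400:]=b
print(c.shape); cv2.imwrite('pics/c5.png',c)
s=bot.sense();print(s['clock'],s['ee_pos'],s['force'])
E
```

```text
score [9.280e-02 6.700e-03 2.500e+01 1.700e+01 5.488e-01 6.035e-01]
front [ 0.0982  0.0318 25.     25.      0.5492  0.6027]
(560, 796, 3)
9.25 [ 0.41633471 -0.17441457  0.10598851] [-0.21113421  0.49542618  0.69751022]
```

View pics/c5.png

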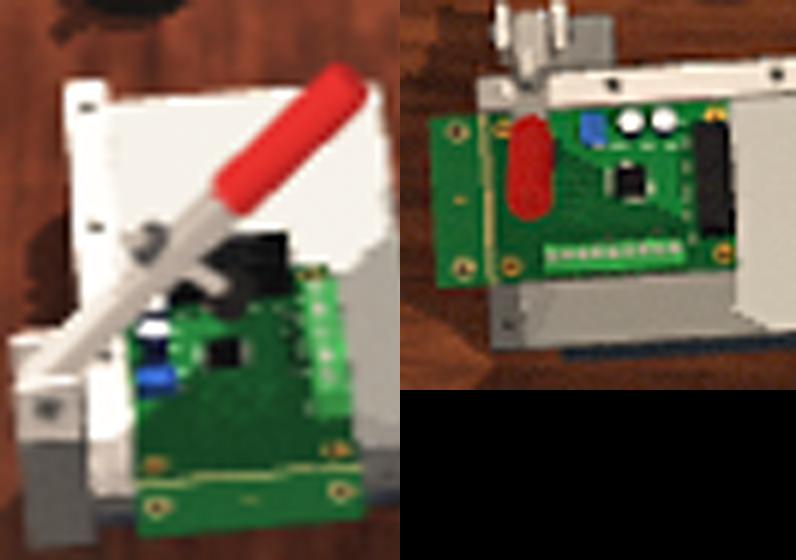

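The composite shows the board along the fence with its strip hanging over the edge. In the top view the score runs from (484,115) to (492,280), practically on the edge line. I'll get a precise number from that view.

```bash
python3 - <<'E'
from h import *
t=cv2.imread('pics/t5.png').astype(float); P=[];F=[]
for r in range(162,186):
    m=t[r,:,2]-.5*t[r,:,1]; seg=m[240:252]; w=np.clip(seg-np.median(seg)-8,0,None)
    if w.sum()>15:P.append(((w*np.arange(240,252)).sum()/w.sum(),r))
    d=t[r,:,2]-t[r,:,1] # wood>0, board<0
    for c in range(228,240):
        if d[c]>0>=d[c+1]: F.append((c+d[c]/(d[c]-d[c+1]),r));break
for n,P in(('score',P),('front',F)):
    X=ray('top',P,.042);
    q=np.polyfit(X[:,0],X[:,1],1)
    for _ in range(3):
        k=abs(X[:,1]-np.polyval(q,X[:,0]))<.0015; q=np.polyfit(X[k,0],X[k,1],1)
    print(n,len(P),k.sum(),q.round(4),np.polyval(q,.58).round(4))
L=[]
for r in range(190,198):
    a=t[r,:,2]-t[r,:,0]
    c=[c for c in range(238,250) if a[c]>25>=a[c+1]]
    if c: c=c[-1]; L.append((c+(a[c]-25)/(a[c]-a[c+1]),r))
X=ray('top',L,.04); print(X[:,:2].round(4).tolist(), 'edge@.58',(X[:,1]+(.58-X[:,0])*.08).round(4))
# gap to the fence: column profile at a few y
for c in (262,275,285,340//1-45):
    print(c,[(r,t[r,c].astype(int).tolist()) for r in range(150,162)])
E
```

```text
score 24 7 [-0.2116  0.1201] -0.0026
front 24 24 [ 0.0853 -0.0225] 0.027
[[0.5383, 0.0037], [0.5361, 0.0037], [0.5338, 0.0038], [0.5316, 0.0034], [0.5294, 0.0032], [0.5271, 0.0031], [0.5249, 0.0031], [0.5227, 0.0028]] edge@.58 [0.0071 0.0072 0.0075 0.0073 0.0072 0.0074 0.0075 0.0074]
262 [(150, [99, 111, 120]), (151, [113, 129, 141]), (152, [228, 245, 255]), (153, [202, 222, 241]), (154, [204, 224, 241]), (155, [208, 227, 246]), (156, [206, 227, 248]), (157, [93, 112, 132]), (158, [78, 89, 15]), (159, [172, 94, 47]), (160, [165, 93, 51]), (161, [161, 92, 51])]
275 [(150, [81, 95, 113]), (151, [187, 208, 227]), (152, [210, 230, 247]), (153, [208, 228, 244]), (154, [209, 229, 246]), (155, [206, 225, 244]), (156, [135, 150, 172]), (157, [48, 98, 35]), (158, [112, 141, 116]), (159, [200, 222, 225]), (160, [191, 208, 215]), (161, [107, 106, 111])]
285 [(150, [111, 127, 144]), (151, [218, 238, 254]), (152, [204, 223, 241]), (153, [204, 225, 242]), (154, [206, 225, 243]), (155, [204, 222, 241]), (156, [126, 144, 153]), (157, [161, 179, 186]), (158, [163, 180, 185]), (159, [164, 181, 187]), (160, [166, 180, 193]), (161, [160, 178, 191])]
295 [(150, [226, 245, 255]), (151, [205, 226, 244]), (152, [207, 226, 244]), (153, [209, 228, 245]), (154, [203, 223, 241]), (155, [101, 118, 130]), (156, [165, 181, 193]), (157, [178, 196, 207]), (158, [173, 191, 203]), (159, [173, 192, 202]), (160, [174, 192, 204]), (161, [173, 190, 202])]
```

In the top view the strip overhangs by 19.7 mm (20 wanted) and the yaw matches. The board touches the fence, so its position is good. Next is the clamp press: I'll compute the grip's arc for the fingertip.

```bash
python3 - <<'E'
import numpy as np
px,py=.6361,-.0109
for th in (1.05,.9,.8,.7,.6,.5,.4,.3,.2,.1,0):
    d=105*np.cos(th); l=min(132,(d+14.5+7.5*np.sin(th))/np.cos(th)); z=68+l*np.sin(th)+7.5*np.cos(th)
    print(th,round(px-.997*d/1e3,4),round(py-.078*d/1e3,4),round(z,1))
E
```

```text
1.05 0.584 -0.015 186.2
0.9 0.571 -0.016 176.1
0.8 0.5632 -0.0166 167.9
0.7 0.556 -0.0172 157.7
0.6 0.5497 -0.0177 146.3
0.5 0.5442 -0.0181 134.8
0.4 0.5397 -0.0184 123.2
0.3 0.5361 -0.0187 111.4
0.2 0.5335 -0.0189 99.5
0.1 0.5319 -0.019 87.5
0 0.5314 -0.0191 75.5
```

Call:
jog_arm([
  {"x":0.02,"y":0.02,"z":0.055,"roll":0},
  {"x":0.04,"y":0.04,"z":0.1,"roll":0},
  {"x":0.08,"y":0.08,"z":0.12,"roll":0},
  {"x":0.12,"y":0.12,"z":0.125,"roll":0},
  {"x":0.155,"y":0.157,"z":0.125,"roll":0},
])

```text
clock: 9.88
ee_pos: [0.5815, -0.0174, 0.2329]
orientation: [0.002, 0.679, 0.734, 0.001]
force: [-0.2, 0.2, -0.0]
finger_gap: 0.002
grasp_force: 0.0
```

Call:
jog_arm([
  {"x":0,"y":0,"z":0,"roll":0},
])

```text
clock: 10.0
ee_pos: [0.5817, -0.0161, 0.2314]
orientation: [0.0, 0.678, 0.735, 0.001]
force: [0.4, -0.3, 0.5]
finger_gap: -0.003
grasp_force: 0.0
```

Call:
jog_arm([
  {"x":-0.004,"y":0,"z":-0.03,"roll":0},
  {"x":-0.008,"y":0,"z":-0.05,"roll":0},
  {"x":-0.011,"y":0,"z":-0.056,"roll":0},
  {"x":-0.016,"y":0,"z":-0.063,"roll":0},
  {"x":-0.019,"y":-0.001,"z":-0.068,"roll":0},
])

```text
clock: 10.62
ee_pos: [0.5598, -0.0193, 0.1641]
orientation: [0.001, 0.679, 0.734, 0.0]
force: [0.3, 0.5, 1.3]
finger_gap: -0.004
grasp_force: 0.7
```

Call:
jog_arm([
  {"x":-0.003,"y":0,"z":-0.005,"roll":0},
  {"x":-0.006,"y":0,"z":-0.011,"roll":0},
  {"x":-0.009,"y":0,"z":-0.017,"roll":0},
  {"x":-0.012,"y":-0.001,"z":-0.023,"roll":0},
  {"x":-0.015,"y":-0.001,"z":-0.029,"roll":0},
])

```text
clock: 11.25
ee_pos: [0.5444, -0.0199, 0.1342]
orientation: [-0.0, 0.679, 0.734, -0.0]
force: [0.4, 0.1, 2.3]
finger_gap: 0.003
grasp_force: 0.7
```

Call:
jog_arm([
  {"x":-0.003,"y":0,"z":-0.007,"roll":0},
  {"x":-0.005,"y":0,"z":-0.014,"roll":0},
  {"x":-0.008,"y":0,"z":-0.022,"roll":0},
  {"x":-0.009,"y":0,"z":-0.03,"roll":0},
  {"x":-0.011,"y":0,"z":-0.037,"roll":0},
])

```text
clock: 11.88
ee_pos: [0.5335, -0.0199, 0.097]
orientation: [-0.0, 0.679, 0.734, -0.0]
force: [-0.8, -0.1, 1.7]
finger_gap: 0.002
grasp_force: 0.7
```

Call:
jog_arm([
  {"x":-0.001,"y":0,"z":-0.005,"roll":0},
  {"x":-0.002,"y":0,"z":-0.01,"roll":0},
  {"x":-0.002,"y":0,"z":-0.015,"roll":0},
  {"x":-0.002,"y":0,"z":-0.017,"roll":0},
])

```text
clock: 12.38
ee_pos: [0.5315, -0.0198, 0.0803]
orientation: [-0.0, 0.679, 0.734, -0.0]
force: [-2.1, -0.8, 0.9]
finger_gap: 0.002
grasp_force: 0.7
```

Call:
jog_arm([
  {"x":0,"y":0,"z":-0.002,"roll":0},
  {"x":0,"y":0,"z":-0.004,"roll":0},
  {"x":0,"y":0,"z":-0.004,"roll":0},
])

```text
clock: 12.75
ee_pos: [0.532, -0.0198, 0.0766]
orientation: [0.0, 0.679, 0.734, 0.0]
force: [-0.4, 0.2, 0.8]
finger_gap: 0.0
grasp_force: 0.0
```

Call:
jog_arm([
  {"x":0,"y":0,"z":-0.001,"roll":0},
  {"x":0,"y":0,"z":-0.001,"roll":0},
])

```text
clock: 13.0
ee_pos: [0.5321, -0.0199, 0.0757]
orientation: [0.0, 0.679, 0.734, 0.0]
force: [0.7, -0.3, -0.4]
finger_gap: -0.004
grasp_force: 0.2
```

Call:
jog_arm([
  {"x":0,"y":0,"z":-0.001,"roll":0},
  {"x":0,"y":0,"z":-0.001,"roll":0},
])

```text
clock: 13.25
ee_pos: [0.5321, -0.0199, 0.0754]
orientation: [0.0, 0.679, 0.734, 0.0]
force: [-0.7, 0.3, 5.0]
finger_gap: -0.007
grasp_force: 2.4
```

Call:
jog_arm([
  {"x":0,"y":0,"z":-0.001,"roll":0},
  {"x":0,"y":0,"z":-0.001,"roll":0},
])

```text
clock: 13.5
ee_pos: [0.5321, -0.0199, 0.0752]
orientation: [0.001, 0.679, 0.734, 0.0]
force: [-2.4, 0.7, 10.7]
finger_gap: -0.004
grasp_force: 5.2
```

Call:
jog_arm([
  {"x":0,"y":0,"z":-0.001,"roll":0},
  {"x":0,"y":0,"z":-0.0015,"roll":0},
  {"x":0,"y":0,"z":-0.0015,"roll":0},
])

```text
clock: 13.88
ee_pos: [0.5322, -0.0199, 0.0749]
orientation: [0.001, 0.679, 0.734, 0.001]
force: [-4.6, 0.3, 18.6]
finger_gap: -0.0
grasp_force: 9.4
```

Call:
jog_arm([
  {"x":0,"y":0,"z":0.01,"roll":0},
  {"x":0,"y":0,"z":0.04,"roll":0},
  {"x":-0.03,"y":-0.03,"z":0.09,"roll":0},
  {"x":-0.09,"y":-0.03,"z":0.11,"roll":0},
  {"x":-0.15,"y":-0.03,"z":0.11,"roll":0},
])

```text
clock: 14.5
ee_pos: [0.3821, -0.0507, 0.1837]
orientation: [0.002, 0.679, 0.734, 0.001]
force: [0.5, 0.1, 1.2]
finger_gap: 0.004
grasp_force: 0.0
```

Call:
jog_arm([
  {"x":-0.04,"y":-0.03,"z":0,"roll":0},
  {"x":-0.05,"y":-0.08,"z":0,"roll":0},
  {"x":-0.05,"y":-0.13,"z":0,"roll":0},
  {"x":-0.05,"y":-0.13,"z":0,"roll":0},
])

```text
clock: 15.0
ee_pos: [0.3323, -0.1832, 0.1825]
orientation: [0.001, 0.681, 0.732, -0.0]
force: [0.8, 0.9, 0.3]
finger_gap: -0.001
grasp_force: 0.0
```

```bash
python3 - <<'E'
from m import *
im=snap('side','s6.png');t=snap('top','t6.png')
try:
    for k,v in meas(im).items(): print(k,np.round(v,4))
except Exception as e: print(e)
a=cv2.resize(im[175:245,220:290,::-1],None,fx=8,fy=8,interpolation=cv2.INTER_CUBIC)[:560,:400]
b=cv2.resize(t[140:205,230:296,::-1],None,fx=6,fy=6,interpolation=cv2.INTER_CUBIC)
c=np.zeros((560,400+b.shape[1],3),np.uint8); c[:,:400]=a; c[:b.shape[0],400:]=b
cv2.imwrite('pics/c6.png',c)
F=[]
for r in range(162,186):
    d=t[r,:,0].astype(float)-t[r,:,1]
    for c in range(228,240):
        if d[c]>0>=d[c+1]: F.append((c+d[c]/(d[c]-d[c+1]),r));break
X=ray('top',F,.042); q=np.polyfit(X[:,0],X[:,1],1); print('front',q,np.polyval(q,.58))
s=bot.sense();print(s['clock'],s['ee_pos'],s['force'])
E
```

```text
score [8.740e-02 6.200e-03 2.500e+01 1.500e+01 5.488e-01 6.032e-01]
front [ 0.0982  0.0318 25.     25.      0.5492  0.6027]
front [ 0.09228985 -0.02629836] 0.02722975138273061
15.1 [ 0.33154498 -0.17978048  0.18191024] [-0.71193957  0.91235721  0.40448639]
```

View pics/c6.png

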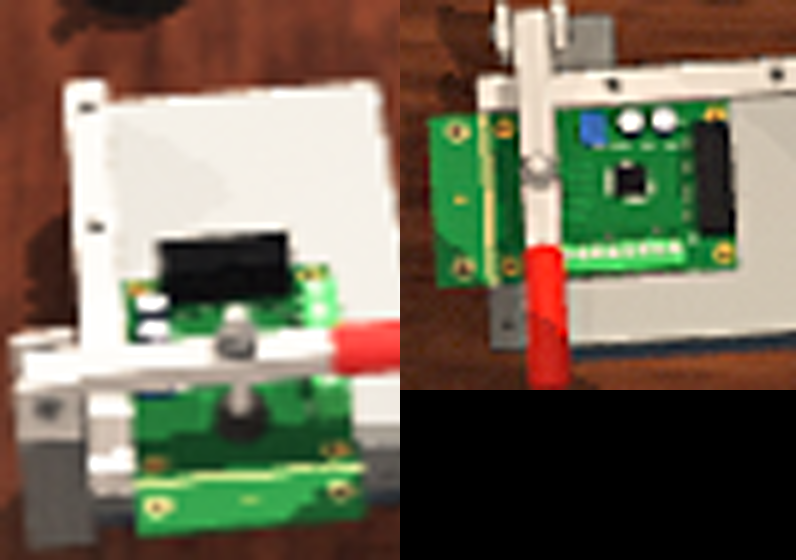

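The clamp is level with its pad on the board. The board hasn't moved: the front edge is still at y = 0.027 and the score is still at the edge, about (484–492, 115–280) in the top view. I'm handing in.

```bash
python3 -c "
from plant import bot
print(bot.hand_in())"
```

```text
the job is handed in; nothing more can be done
None
```

I handed the job in at about 15 s: the board lies against the fence with its score line within about 2 mm of the breaking edge, the clamp is pressed down on it (18.6 N on the grip) and the arm is clear; no verdict came back.

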